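# Fit the lens module to the colony viewer and hold its ratchet focus lever at three clicks

### The arm

A 6-joint arm with a two-finger parallel gripper is mounted at the origin on a cart in front of the work surface, level with it; the furniture and walls round the work are solid. World frame = base frame: x ahead of the robot, y to its left, z up, the work surface at z = 0. Lengths are in m, angles in rad, forces in N, time in s.
With the tool pointing down it reaches from about 0.325 to 0.9 m from the base axis. Payload 6.1 kg.
Tool frame: the origin (TCP) lies midway between the tips of the shut fingers; the grasp point (between the pads) lies 19 mm behind it (bot.hold_point_z is the distance from the TCP to the grasp point, in m); z points along the fingers, y is the line along which they close (so a half turn about z gives the same grasp; the last joint's range is limited). The gripper opens to 87 mm and grips with 3 to 60 N. Pads are 19 mm wide; open, the fingers measure 117 mm over their backs; the gripper's body (75 mm by 190 mm) begins 51 mm behind the grasp point.
Start: joints at [1.187, 0.22, 1.526, -0, 1.395, -0.126], TCP at [0.159, 0.604, 0.223] pointing down, gripper open.
Joint ranges: [-2.98, 2.98], [-0.91, 2.08], [0.09, 2.57], [-1.24, 4.39], [0.2, 2.65], [-2.68, 2.68]. Speed limits (rad/s): [2.57, 2.57, 3.01, 3.14, 3.14, 3.14].

### API

Orientations are given as a unit quaternion [w, x, y, z].
In Python, from workcell import bot gives the robot as it stands.
- The arm moves only by the shell command python3 -m inch 'ROWS'. ROWS is JSON, one flat list of numbers, 5 for each row, row after row: the shift along the world's x, y, z in units of 25 mm (1.0 is 25 mm), then the turn about the world's z in units of 5 degrees (1.0 is 5 degrees), then the finger opening in mm, from 0 to 87. A call has 1 to 5 rows; each row is the pose to reach, as a shift and turn from the pose commanded when the call began; what a row does not reach only later rows make up. A row lasts 1/12 s, in which the tool goes at most 41.7 mm and 7.16 degrees, less where a joint would pass 70% of its speed; a pose out of reach is approached as far as the arm can. A call with a gripper value outside its range is refused whole. The fingers move at their own pace and stop on an object; the grip force is fixed at half the most. Time passes only in rows, so rows that repeat a pose let the fingers close. It gives the time, the measured TCP pose, the force, the opening and the grip force at its end, in the units of the state.
- bot.get_state(): the state, without advancing time (a new reading comes with each control period).
- bot.get_image(name): name is "scene" or "top" or "wrist"; returns a dict with "frame" (420x560x3 uint8, red, green, blue), "mtx" (3x3 intrinsics, pixels), "position" and "rotation" of the camera in the world. Camera axes: x right, y down, z forward; pixel columns grow to the right and rows downward; lengths in m; the calibration is good to about 2 mm. A picture is of the moment at which its call begins. There is no depth.
- bot.hand_in(): hands the job in; it is judged then, once.
The state is a dict: "time_s": time; "qpos": joint angles; "qvel": joint speeds; "effort": joint torques, N m; "tcp_pos": TCP position; "tool_rot": TCP orientation; "ft_force": force on the tool from outside, world axes, zero at the start; "ft_torque": the same for the moment, N m; "opening": finger opening in m; "grasp_force": force on a finger pad.
Only numpy, scipy, OpenCV 4.12 (cv2) and the standard library are available. Lean on these libraries where they do the work, as an engineer would, in place of code of your own. Each camera call takes 0.05 s, during which the arm holds its last target. There are 200 camera calls.

### The job

Slide the lens module with the blue grip into the open front of the colony viewer's two rails, over the culture dish, until it clicks fully home against the column, and let go of it. Then take the orange knob of the ratchet focus lever on the viewer's right side, swing it exactly three clicks from its rest, no further, and finish while still holding it there: the lever springs back if you let go. Leave the dish on its stage and the things lying around where they are.

Things in the scene. Friction and masses are not known exactly. Their poses are not given: they have to be found in the camera images.
- viewer: Colony viewer, fixed: white base 165 x 124 x 12 mm, white column with grey cap (98 mm high) at its far end, two level aluminium rails from the column towards the robot, lever pod at its right. Origin: underside of the base, below the seated module's centre. x = way the module slides home (away from the robot at yaw 0), y left, z up. A black end stop between the rails has its face at x +36.5 mm.
- rail_mouth (a point): Open front end of the rails, at their ledges' top: viewer's x -70, z 75 mm; same axes. Grooves: ledge top 75 mm high, lip underside 84, lip top 89, lips' raised front ends 95 mm; walls at y +-43.5 mm; full lips from x -40 mm to the column; from x -43 to -76 mm the walls flare out by 8 mm a side. A sprung ball in each wall at x 0 snaps into the module's notch; passing them takes 5 to 10 N.
- seat (a point): Where the module's origin lies when it is fully home: on the viewer's centre line, 45 mm above the worktop. Its axes are the viewer's. The sprung balls leave the module about 1 mm of play here; the end stop is 1.5 mm beyond the flange.
- stage (a point): Middle of the viewer's stage, the top of the base (12 mm above the worktop), on which the culture dish lies.
- lens_module: Loose lens module, 180 g, upright on its round black barrel (54 mm diameter, z 0 to 30 mm). Grey flange above, 70 mm along x, 84 along y, z 30 to 36 mm, with rounded side edges and a notch in the middle of each; on top a blue ribbed grip block 50 mm along x, 36 along y, z 36 to 84 mm: pinch it across y. Origin: centre of the underside, z up. The same both ways round.
- lever (a joint): Ratchet focus lever, rad: 0 at rest on its stop, grows as the knob swings counter-clockwise seen from above (outwards, to the right). A click each 0.24 rad: notches at 0.24, 0.48, 0.72, 0.96, 1.20, tooth crests midway (0.12, 0.36, 0.60, 0.84); stop at 1.3. A spring returns it when let go. At the knob it takes about 6.5 N, 8.5 N before a crest, 5 N just after it.
- knob (a point): Grip point on the lever's upright orange knob (16 mm diameter, top 120 mm, lower end 70 mm above the worktop): on its axis, 102 mm above the worktop. It runs on a circle of 70 mm radius about the pivot, 16.8 mm of arc a click. At rest it lies towards the robot from the pivot, 10 degrees to the right of the viewer's -x.
- pivot (a point): Point on the lever's vertical hinge axis, on top of the grey round pod (90 mm diameter, 58 mm high) at the viewer's right: x +30, y -118 mm in the viewer's frame.
- stage_dish: Culture dish, 93 mm diameter, 15 mm high, lying loose on the viewer's stage under the rails between four 5 mm pins. Leave it there. Origin: centre of its underside.
- marker_blue: Blue felt marker, 131 mm long, lying near the front edge of the worktop; a bystander. Origin at the middle of its underside.
- tube_out_0: Lying test tube, 193 mm long and 20 mm thick, left of the lens module; a bystander. Origin at its middle.
- bundle: Wrapped bundle of tubes, 203 x 47 x 40 mm, lying further left; a bystander. Origin at the middle of its underside.
- dish_low: Lower of two stacked culture dishes (93 mm diameter, 15 mm high each) to the right of the back; a bystander. Origin: centre of its underside.
- tin: Round silver tin, 113 mm diameter, 44 mm high, at the right behind the viewer; a bystander. Origin: centre of its underside.
There are look-alikes about, which are no part of the job. Leave any green look-alike of the stage_dish alone.

How it is judged:
By the outcome, as a careful person would: the job done as asked, in the order asked, and still so for the second after the job is handed in, while the arm keeps its last pose, push and grip.
It also fails if it takes over 61 s, if anything falls off the work surface, if the arm or the gripper's body presses on something with over 40 N, if the wrist force passes 120 N, or if a joint passes its speed limit or range.

## Working session

There is one attempt and no reset: what is moved stays moved. The work goes in short steps, Python scripts to look and compute and a shell command to move; the robot and the scene stay as the last step left them, time stands still between calls to the robot, and variables do not carry over. Pictures are saved under pics/ and viewed, at most 10 in all, crops included, and the job is handed in when it is done.

```bash
mkdir -p pics; ls; cat > h.py <<'E'
import numpy as np, cv2
from workcell import bot
def grab(n):
    im=bot.get_image(n); im['bgr']=cv2.cvtColor(im['frame'],cv2.COLOR_RGB2BGR); return im
def ray(im,u,v):
    d=np.linalg.inv(im['mtx'])@[u,v,1.]; return np.array(im['position']),np.array(im['rotation'])@d
def onz(im,u,v,z):
    p,d=ray(im,u,v); return p+d*(z-p[2])/d[2]
def proj(im,P):
    q=np.array(im['mtx'])@(np.array(im['rotation']).T@(np.array(P)-im['position'])); return q[:2]/q[2]
E
python3 - <<'E'
from h import *
a=[grab(n) for n in("scene","top")]
for n,i in zip(("scene","top"),a):
    cv2.imwrite(f'pics/{n}0.png',i['bgr']); print(n,i['position'],np.round(i['rotation'],3).tolist(),i['mtx'][0])
print(bot.get_state())
E
```

```text
pics
scene [-0.04004008 -0.71449903  1.00500646] [-0.377, 0.865, -0.304, 0.133] [537.81593233   0.         270.6018932 ]
top [0.50704622 0.05948493 1.06178498] [-0.015, 0.711, -0.703, 0.022] [381.90248458   0.         275.36893144]
{'time_s': 0.1, 'qpos': array([ 1.18689302e+00,  2.21148104e-01,  1.52750076e+00,  2.64134174e-05,
        1.39470786e+00, -1.26105431e-01]), 'qvel': array([ 0.00026903, -0.00112425, -0.00491221,  0.00089983, -0.00084126,
        0.00012154]), 'effort': array([ 5.03740321e-04, -4.95945632e+01, -3.88522017e+01,  7.02716270e-02,
        5.15161373e-02, -2.02997188e-05]), 'tcp_pos': array([0.15913091, 0.60382104, 0.22154399]), 'tool_rot': array([-2.35073293e-04,  1.28544550e-01,  9.91703343e-01, -8.50233523e-04]), 'ft_force': array([0.43568559, 0.88781841, 0.12843276]), 'ft_torque': array([-0.01222044,  0.02714686, -0.0053027 ]), 'grasp_force': 0.0, 'opening': 0.08668898702821835}
```

View pics/scene0.png

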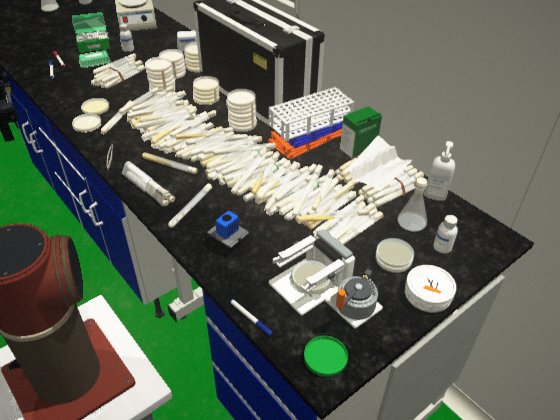

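View pics/top0.png

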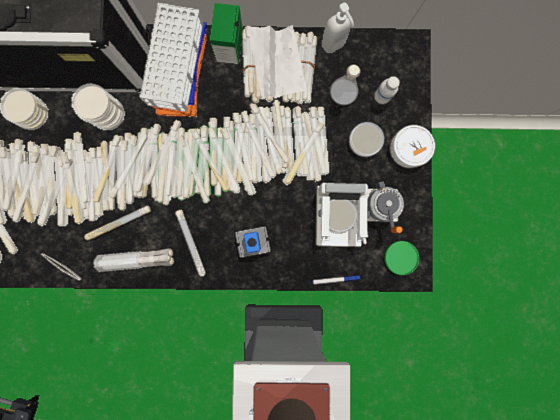

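Scene: module with blue grip at (228,222) in scene / (252,242) in top. Viewer at (315,275) / (342,215). Orange knob at (341,298) / (399,229). Possible confusions: for the blue grip, the blue rack part at (195,80) and the marker's blue end (350,279); for the knob, the orange rack (175,110) and the orange mark on the white tub (420,153); for the dish, the green dish (402,258). I choose the small blue block on the grey flange and the orange knob on the pod, and check both in one close crop.

```bash
python3 - <<'E'
from h import *
t=grab('top'); s=grab('scene')
c=t['bgr'][165:295,220:420]; cv2.imwrite('pics/c1.png',cv2.resize(c,None,fx=4,fy=4,interpolation=cv2.INTER_CUBIC))
def blob(im,lo,hi,box):
    m=cv2.inRange(cv2.cvtColor(im['bgr'],cv2.COLOR_BGR2HSV),lo,hi); k=np.zeros_like(m);x0,y0,x1,y1=box;k[y0:y1,x0:x1]=m[y0:y1,x0:x1]
    cs,_=cv2.findContours(k,0,1); c=max(cs,key=cv2.contourArea); M=cv2.moments(c)
    return (M['m10']/M['m00'],M['m01']/M['m00']),cv2.minAreaRect(c),cv2.contourArea(c)
B=((100,120,60),(130,255,255)); O=((3,150,120),(18,255,255))
for im,bb,ob in((t,(230,220,275,265),(385,218,412,240)),(s,(205,200,250,245),(330,285,352,312))):
    b=blob(im,*B,bb);o=blob(im,*O,ob); print(b,o)
    print('grip@.07',onz(im,*b[0],.07),'knob@.095',onz(im,*o[0],.1))
E
```

```text
((251.4378006872852, 241.94501718213058), ((251.41893005371094, 242.01353454589844), (19.234682083129883, 14.302711486816406), 80.53767395019531), 242.5) ((397.9142857142857, 229.5047619047619), ((396.9706115722656, 230.11764526367188), (6.345447540283203, 10.118416786193848), 59.036251068115234), 35.0)Traceback (most recent call last):
  File "<stdin>", line 11, in <module>
  File "h.py", line 8, in onz
    p,d=ray(im,u,v); return p+d*(z-p[2])/d[2]
        ~~~^^^^^^^^
  File "h.py", line 6, in ray
    d=np.linalg.inv(im['mtx'])@[u,v,1.]; return np.array(im['position']),np.array(im['rotation'])@d
                                                                         ~~~~~~~~~~~~~~~~~~~~~~~~^~
ValueError: matmul: Input operand 1 has a mismatch in its core dimension 0, with gufunc signature (n?,k),(k,m?)->(n?,m?) (size 3 is different from 4)
```

View pics/c1.png

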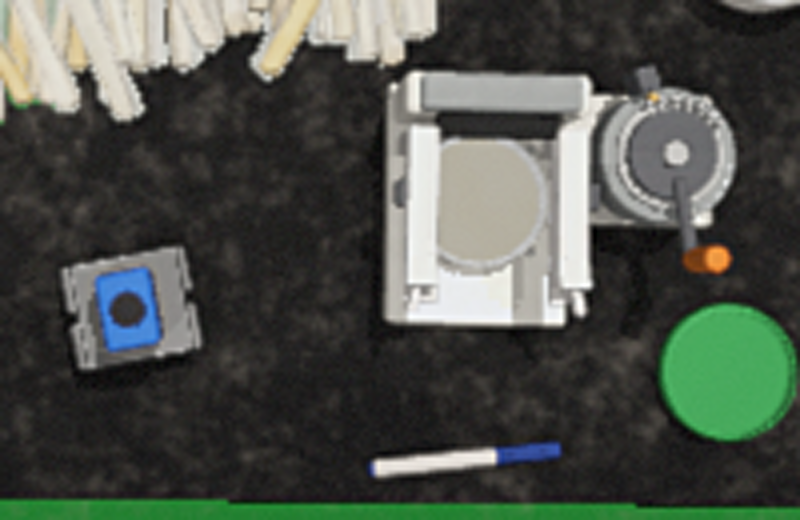

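The crop confirms both choices: blue grip on the grey flange at crop (128,308), orange knob on the pod lever at crop (712,258), and the viewer's rails at crop u 422 and 576, with the opening at the bottom.

```bash
sed -i "s/np.array(im\['rotation'\])/R(im)/g" h.py; cat >> h.py <<'E'
def R(im):
    from scipy.spatial.transform import Rotation
    q=np.array(im['rotation'],float)
    return q if q.shape==(3,3) else Rotation.from_quat(q[[1,2,3,0]]).as_matrix()
E
python3 - <<'E'
from h import *
t=grab('top'); s=grab('scene')
T=lambda u,v,z: np.round(onz(t,220+(u+.5)/4-.5,165+(v+.5)/4-.5,z),4)
hsv=cv2.cvtColor(t['bgr'],cv2.COLOR_BGR2HSV)
print('grip top c',onz(t,251.42,242.01,.08), 'corners',[T(*p,.084)[:2] for p in((95,275),(150,265),(162,340),(108,350))])
print('flange',[T(*p,.036)[:2] for p in((65,268),(183,247),(200,348),(85,368))])
print('base',[T(*p,.012)[:2] for p in((387,85),(385,325),(565,325))])
print('cap',[T(*p,.098)[:2] for p in((422,75),(592,75),(587,112),(420,110))])
print('rails',[T(*p,.089)[:2] for p in((412,125),(438,125),(408,285),(435,285),(562,125),(590,287),(562,287))])
print('pivot',T(677,152,.075),'podcircle', 'knobtop',T(717,259,.12))
# two-view knob: orange centroid
def tri(A,B):
    M=[];b=[]
    for p,d in(A,B):
        d=d/np.linalg.norm(d);P=np.eye(3)-np.outer(d,d);M.append(P);b.append(P@p)
    return np.linalg.solve(sum(M),sum(b))
for nm,lo,hi,bt,bs in(('knob',(3,150,90),(18,255,255),(385,218,412,240),(330,285,352,315)),('grip',(100,120,60),(130,255,255),(230,220,275,265),(205,200,250,245))):
    c=[]
    for im,(x0,y0,x1,y1) in((t,bt),(s,bs)):
        m=cv2.inRange(cv2.cvtColor(im['bgr'],cv2.COLOR_BGR2HSV)[y0:y1,x0:x1],lo,hi); ys,xs=np.nonzero(m); c.append((xs.mean()+x0,ys.mean()+y0)); print(nm,len(xs),c[-1],xs.min()+x0,xs.max()+x0,ys.min()+y0,ys.max()+y0)
    print(tri(ray(t,*c[0]),ray(s,*c[1])))
cv2.imwrite('pics/c2.png',cv2.resize(s['bgr'][190:340,195:395],None,fx=4,fy=4,interpolation=cv2.INTER_CUBIC))
E
```

```text
grip top c [0.4832291  0.11071946 0.08      ] corners [array([0.5051, 0.1314]), array([0.5119, 0.0964]), array([0.4642, 0.088 ]), array([0.4575, 0.1223])]
flange [array([0.5095, 0.1551]), array([0.5244, 0.0762]), array([0.4571, 0.064 ]), array([0.4429, 0.1406])]
base [array([ 0.6384, -0.063 ]), array([ 0.473 , -0.0626]), array([ 0.4743, -0.1863])]
cap [array([ 0.6343, -0.0752]), array([ 0.6357, -0.1835]), array([ 0.612 , -0.1803]), array([ 0.612, -0.074])]
rails [array([ 0.6032, -0.0702]), array([ 0.6034, -0.0869]), array([ 0.501 , -0.0681]), array([ 0.5012, -0.0853]), array([ 0.6044, -0.1664]), array([ 0.501 , -0.1842]), array([ 0.5008, -0.1664])]
pivot [ 0.5891 -0.2446  0.075 ] podcircle knobtop [ 0.5194 -0.2552  0.12  ]
knob 70 (np.float64(396.7), np.float64(229.32857142857142)) 391 402 226 233
knob 128 (np.float64(340.6015625), np.float64(298.3203125)) 337 345 289 307
[ 0.51941611 -0.25565653  0.10152213]
grip 216 (np.float64(251.46759259259258), np.float64(241.93055555555554)) 244 259 232 252
grip 428 (np.float64(226.60046728971963), np.float64(224.45093457943926)) 215 238 210 238
[0.48296224 0.11153855 0.06274339]
```

View pics/c2.png

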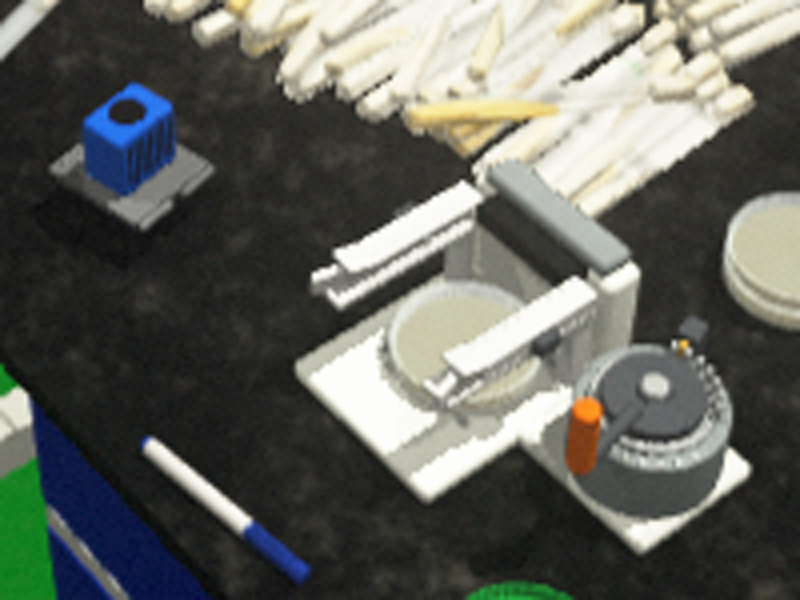

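The scene crop shows the open rail fronts at about (330,280) and (440,385), facing the robot, and the knob upright at (583,435). Estimates agree with the given sizes:
- Module at (0.484, 0.110), yaw +11°.
- Viewer origin at about (0.558, -0.126), yaw about 0.
- Knob at (0.519, -0.2555).

Moving over the module.

```bash
python3 -m inch '[4.3,-6.5,0,1.7,87, 4.3,-6.5,0,1.7,87, 4.3,-6.5,0,1.7,87, 4.3,-6.5,0,1.7,87, 4.3,-6.5,0,1.7,87]'; python3 -m inch '[4.3,-6.5,0,1.7,87, 4.3,-6.5,0,1.7,87, 4.3,-6.5,0,1.7,87, 4.3,-6.5,0,1.7,87, 4.3,-6.5,0,1.7,87]'; python3 -c "
from h import *
s=bot.get_state();print(s['qpos'])"
```

```text
time_s: 0.72
tcp_pos: [0.2681, 0.4392, 0.2224]
tool_rot: [0.0, 0.055, 0.998, -0.0]
ft_force: [0.7, -0.1, 0.1]
opening: 0.0871
grasp_force: 0.0
time_s: 1.13
tcp_pos: [0.3754, 0.2769, 0.2228]
tool_rot: [0.0, -0.019, 1.0, -0.0]
ft_force: [-0.3, 0.5, 1.1]
opening: 0.0867
grasp_force: 0.0
[ 4.66767065e-01 -1.69217873e-01  1.92335703e+00 -6.80190576e-04
  1.38668506e+00 -1.14222920e+00]
```

```bash
python3 -m inch '[4.4,-6.8,0,1.75,87, 4.4,-6.8,0,1.75,87, 4.4,-6.8,0,1.75,87, 4.4,-6.8,0,1.75,87, 4.4,-6.8,0,1.75,87]'; python3 -m inch '[0,0,0,0,87, 0,0,0,0,87]'; python3 - <<'E'
from h import *
w=grab('wrist'); cv2.imwrite('pics/w1.png',w['bgr']); print(w['position'],w['rotation'])
m=cv2.inRange(cv2.cvtColor(w['bgr'],cv2.COLOR_BGR2HSV),(100,120,60),(130,255,255))
cs,_=cv2.findContours(m,0,1); c=max(cs,key=cv2.contourArea); r=cv2.minAreaRect(c); print(r)
P=np.array([onz(w,*p,.084)[:2] for p in cv2.boxPoints(r)]); print(P.round(4).tolist(),P.mean(0))
s=bot.get_state();print(s['tcp_pos'],s['qpos'])
E
```

```text
time_s: 1.55
tcp_pos: [0.485, 0.1076, 0.2229]
tool_rot: [0.0, -0.096, 0.995, 0.0]
ft_force: [0.8, 1.0, -0.0]
opening: 0.087
grasp_force: 0.0
time_s: 1.72
tcp_pos: [0.4849, 0.1077, 0.2224]
tool_rot: [-0.0, -0.093, 0.996, 0.0]
ft_force: [0.0, 0.2, 0.2]
opening: 0.0871
grasp_force: 0.0
[0.41256674 0.09379743 0.38487344] [0.08738202 0.63171391 0.76303345 0.10527045]
((287.0, 193.0), (52.0, 34.0), 90.0)
[[0.4571, 0.0874], [0.4507, 0.1212], [0.5048, 0.1325], [0.5116, 0.097]] [0.48103145 0.10951584]
[0.48416511 0.10905788 0.22235666] [ 6.21155633e-02 -9.09616147e-02  1.85381335e+00  5.72835101e-04
  1.37943733e+00 -1.69807980e+00]
```

View pics/w1.png

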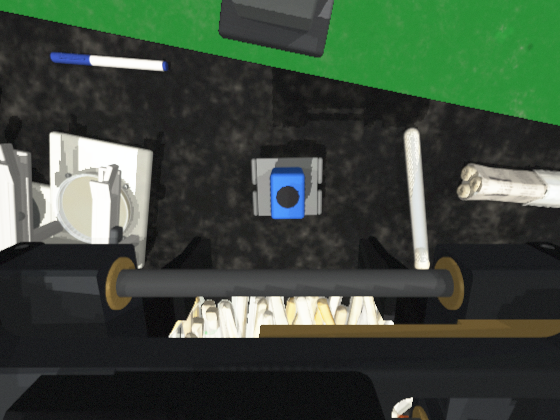

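The wrist view shows the grip at (287,193), squared up with the fingers, so the yaw is right. Descending to TCP z 0.050 and closing.

```bash
python3 -m inch '[0,0,-1.6,0,87, 0,0.04,-3.2,0,87, 0,0.04,-4.6,0,87, 0,0.04,-5.8,0,87, 0,0.04,-6.6,0,87]'; python3 -m inch '[0,0,-0.3,0,70, 0,0,-0.3,0,36, 0,0,-0.3,0,25, 0,0,-0.3,0,25, 0,0,-0.3,0,25]';python3 -m inch '[0,0,0,0,25, 0,0,0,0,25, 0,0,0,0,25]'
```

```text
time_s: 2.18
tcp_pos: [0.481, 0.1123, 0.0542]
tool_rot: [-0.002, -0.097, 0.995, 0.0]
ft_force: [-0.5, 0.1, 0.1]
opening: 0.0871
grasp_force: 0.0
time_s: 2.6
tcp_pos: [0.4858, 0.111, 0.0521]
tool_rot: [0.002, -0.096, 0.995, -0.0]
ft_force: [-0.5, 0.5, -0.9]
opening: 0.0615
grasp_force: 0.0
time_s: 2.85
tcp_pos: [0.4847, 0.1105, 0.0507]
tool_rot: [0.001, -0.096, 0.995, -0.0]
ft_force: [1.0, 0.5, 0.6]
opening: 0.0417
grasp_force: 0.0
```

```bash
python3 -m inch '[0,0,0,0,25, 0,0,0,0,25, 0,0,0,0,25, 0,0,0,0,25]'; python3 -m inch '[0,0,0.6,0,25, -0.4,0,1.2,0,25, -1,-0.4,1.8,0,25, -1.7,-1.2,2.2,-0.5,25, -2.2,-2.3,2.2,-1,25]'
```

```text
time_s: 3.18
tcp_pos: [0.4845, 0.1104, 0.0504]
tool_rot: [0.0, -0.096, 0.995, -0.0]
ft_force: [-1.6, -1.4, 4.4]
opening: 0.0358
grasp_force: 30.0
time_s: 3.6
tcp_pos: [0.429, 0.0536, 0.1064]
tool_rot: [0.001, -0.052, 0.999, 0.0]
ft_force: [2.1, -0.6, -1.0]
opening: 0.0355
grasp_force: 30.0
```

```bash
python3 -m inch '[0,-1.4,0,-0.3,25, -0.1,-3,0,-0.6,25, -0.2,-4.6,0,-0.9,25, -0.3,-6.0,0,-1.2,25, -0.3,-7.1,0,-1.2,25]';python3 -m inch '[0,0,0,0,25, 0,0,0,0,25, 0,0,0,0,25]'; python3 - <<'E'
from h import *
for n in('wrist','top'):
    w=grab(n); cv2.imwrite(f'pics/{n}2.png',w['bgr'] if n=='wrist' else cv2.resize(w['bgr'][165:295,280:440],None,fx=5,fy=4.6,interpolation=cv2.INTER_CUBIC))
s=bot.get_state();print(s['tcp_pos'],s['qpos'],s['tool_rot'])
E
```

```text
time_s: 4.02
tcp_pos: [0.4206, -0.1267, 0.1046]
tool_rot: [-0.0, 0.001, 1.0, -0.0]
ft_force: [1.1, 0.1, -1.7]
opening: 0.0354
grasp_force: 30.0
time_s: 4.27
tcp_pos: [0.4211, -0.1239, 0.1043]
tool_rot: [-0.001, 0.001, 1.0, 0.001]
ft_force: [0.4, -0.2, -1.6]
opening: 0.0356
grasp_force: 30.0
[ 0.4213465  -0.12325817  0.10453166] [-4.64836713e-01 -1.10485716e-01  2.10508930e+00  3.20142898e-04
  1.14821357e+00 -2.03664453e+00] [-4.81656687e-04 -4.40006831e-04  9.99999705e-01  4.05165527e-04]
```

View pics/wrist2.png

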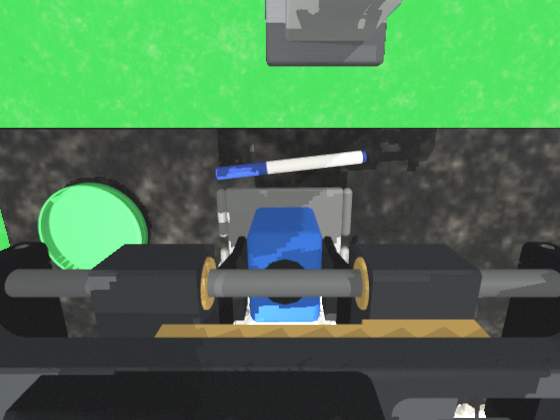

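The wrist view shows the module held squarely in the fingers, grip at (285,262), with the viewer hidden behind the gripper. Lowering the flange to about 1 mm above the ledges and entering the mouth slowly.

```bash
python3 -m inch '[0,0,-0.32,0,25, 0.3,0,-0.32,0,25, 0.7,0,-0.32,0,25, 1.1,0,-0.32,0,25, 1.1,0,-0.32,0,25]'; python3 -m inch '[0.3,0,0,0,25, 0.6,0,0,0,25, 0.9,0,0,0,25, 1.2,0,0,0,25, 1.2,0,0,0,25]'
```

```text
time_s: 4.78
tcp_pos: [0.4519, -0.1245, 0.0977]
tool_rot: [0.001, -0.0, 1.0, -0.0]
ft_force: [0.1, -0.2, -1.6]
opening: 0.0356
grasp_force: 30.0
time_s: 5.2
tcp_pos: [0.4809, -0.1247, 0.0974]
tool_rot: [0.001, 0.0, 1.0, -0.0]
ft_force: [-0.3, 0.2, -1.4]
opening: 0.0354
grasp_force: 30.0
```

```bash
python3 -m inch '[0.2,0,-0.03,0,25, 0.4,0,-0.03,0,25, 0.6,0,-0.03,0,25, 0.6,0,-0.03,0,25]'; python3 - <<'E'
from h import *
w=grab('top'); cv2.imwrite('pics/top3.png',cv2.resize(w['bgr'][165:295,300:420],None,fx=5,fy=4.6,interpolation=cv2.INTER_CUBIC))
s=grab('scene');cv2.imwrite('pics/scene3.png',cv2.resize(s['bgr'][200:350,240:420],None,fx=4.4,fy=4,interpolation=cv2.INTER_CUBIC))
E
```

```text
time_s: 5.53
tcp_pos: [0.4952, -0.1246, 0.0965]
tool_rot: [0.0, 0.0, 1.0, -0.0]
ft_force: [0.5, -0.7, -1.8]
opening: 0.0356
grasp_force: 30.0
```

View pics/scene3.png

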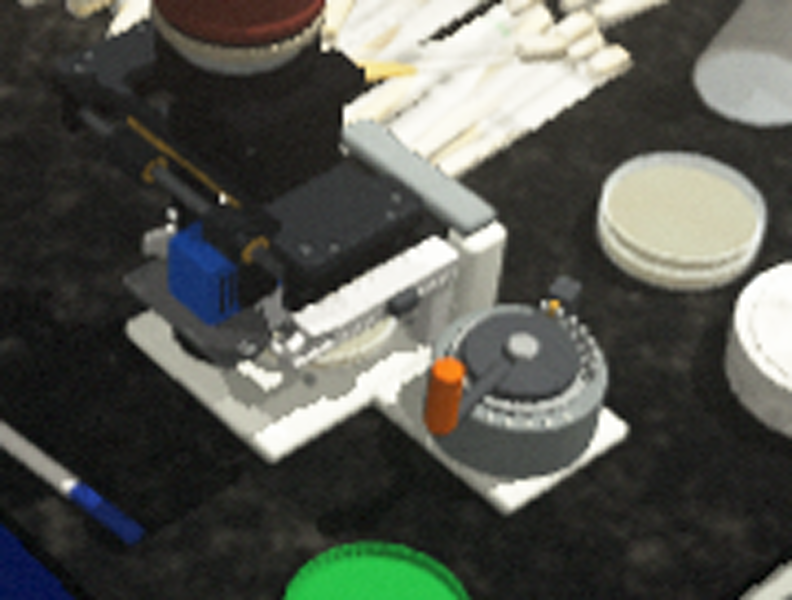

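The flange is entering the mouth near (250,345) with almost no force. Continuing.

```bash
python3 -m inch '[0.2,0,0,0,25, 0.4,0,0,0,25, 0.6,0,0,0,25, 0.8,0,0,0,25, 0.8,0,0,0,25]';  python3 -m inch '[0.2,0,0,0,25, 0.4,0,0,0,25, 0.6,0,0,0,25, 0.8,0,0,0,25, 0.8,0,0,0,25]'
```

```text
time_s: 6.05
tcp_pos: [0.5154, -0.1246, 0.0966]
tool_rot: [0.001, 0.0, 1.0, -0.0]
ft_force: [0.1, -0.0, -1.8]
opening: 0.036
grasp_force: 30.0
time_s: 6.47
tcp_pos: [0.534, -0.1249, 0.0963]
tool_rot: [-0.001, 0.0, 1.0, -0.0]
ft_force: [0.8, -3.0, -1.2]
opening: 0.0358
grasp_force: 29.8
```

```bash
python3 -m inch '[0.1,-0.03,0,0,25, 0.2,-0.03,0,0,25, 0.3,-0.03,0,0,25, 0.4,-0.03,0,0,25, 0.4,-0.03,0,0,25]';  python3 -m inch '[0.1,0,0,0,25, 0.2,0,0,0,25, 0.3,0,0,0,25, 0.4,0,0,0,25, 0.4,0,0,0,25]'
```

```text
time_s: 6.88
tcp_pos: [0.5446, -0.1252, 0.0961]
tool_rot: [0.0, 0.0, 1.0, 0.0]
ft_force: [-1.3, -1.5, -2.9]
opening: 0.0355
grasp_force: 29.9
time_s: 7.3
tcp_pos: [0.5548, -0.1252, 0.0961]
tool_rot: [0.0, 0.0, 1.0, -0.0]
ft_force: [0.1, -1.7, -3.5]
opening: 0.0361
grasp_force: 29.9
```

```bash
for i in 1 2 3 4; do python3 -m inch '[0.05,0,0,0,25, 0.05,0,0,0,25]' | egrep 'tcp|ft_f'; done
```

```text
tcp_pos: [0.556, -0.1252, 0.0963]
ft_force: [-0.3, -1.1, -3.0]
tcp_pos: [0.5575, -0.1253, 0.0965]
ft_force: [1.8, -2.1, -2.8]
tcp_pos: [0.5593, -0.1258, 0.097]
ft_force: [1.5, -3.3, -0.7]
tcp_pos: [0.5605, -0.1257, 0.097]
ft_force: [4.2, -3.7, -2.2]
```

```bash
for i in 1 2 3 ; do python3 -m inch '[0.04,0,0,0,25, 0.04,0,0,0,25]' | egrep 'tcp|ft_f'; done
```

```text
tcp_pos: [0.5611, -0.1255, 0.0968]
ft_force: [3.8, -2.8, -1.4]
tcp_pos: [0.5615, -0.1253, 0.0964]
ft_force: [3.6, -3.1, -2.4]
tcp_pos: [0.5621, -0.1251, 0.0961]
ft_force: [2.3, -3.5, -1.9]
```

```bash
for i in 1 2 3 4 5; do python3 -m inch '[0.04,0,0,0,25, 0.04,0,0,0,25]' | egrep 'tcp|ft_f'; done; python3 - <<'E'
from h import *
w=grab('top'); cv2.imwrite('pics/top4.png',cv2.resize(w['bgr'][165:295,300:420],None,fx=5,fy=4.6,interpolation=cv2.INTER_CUBIC))
s=grab('scene');cv2.imwrite('pics/scene4.png',cv2.resize(s['bgr'][220:330,255:385],None,fx=6,fy=5.4,interpolation=cv2.INTER_CUBIC))
E
```

```text
tcp_pos: [0.5624, -0.1251, 0.0959]
ft_force: [-1.1, -3.5, 0.4]
tcp_pos: [0.5626, -0.1251, 0.0958]
ft_force: [-5.1, -2.2, 2.4]
tcp_pos: [0.5627, -0.1251, 0.0958]
ft_force: [-9.1, -3.3, 5.2]
tcp_pos: [0.5629, -0.125, 0.0958]
ft_force: [-11.0, -3.1, 7.6]
tcp_pos: [0.563, -0.125, 0.0959]
ft_force: [-15.8, -2.7, 10.0]
```

View pics/scene4.png

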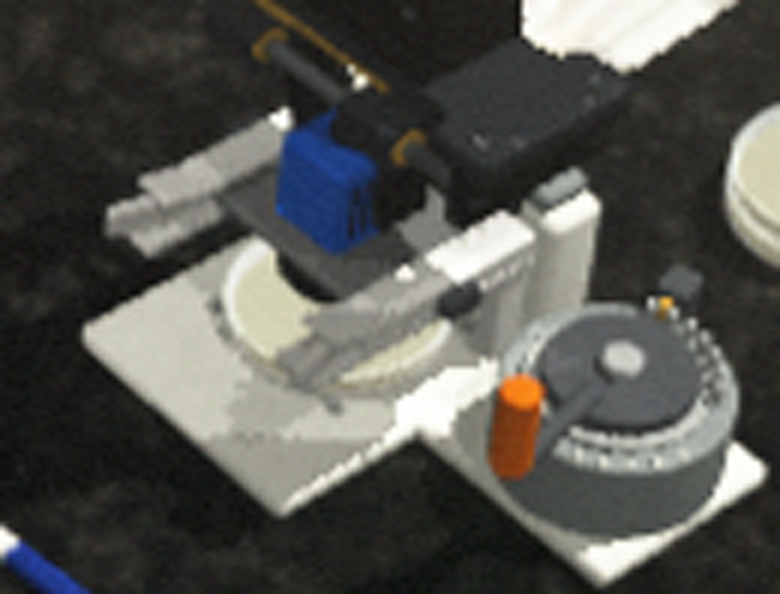

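The module sits between the rails with its front at the column. Forward pull (about 4 N) at 0.5605, as the balls snapped, then a hard stop at 0.5625 fits seat + 1.5 mm. Easing back into the detent, checking the force, then opening.

```bash
for i in 1 2 3; do python3 -m inch '[-0.08,0,0,0,25, -0.08,0,0,0,25]' | egrep 'tcp|ft_f'; done; python3 -m inch '[0,0,0,0,25, 0,0,0,0,25]' | egrep 'tcp|ft_f'; python3 -m inch '[0,0,0,0,46, 0,0,0,0,46, 0,0,0,0,46, 0,0,0,0,46]'
```

```text
tcp_pos: [0.5628, -0.125, 0.0958]
ft_force: [-6.3, -2.7, 3.8]
tcp_pos: [0.5626, -0.1251, 0.0959]
ft_force: [-2.0, -2.8, -1.2]
tcp_pos: [0.5619, -0.1252, 0.0965]
ft_force: [3.0, -0.9, -1.2]
tcp_pos: [0.5619, -0.1252, 0.0967]
ft_force: [2.6, -1.0, -2.8]
time_s: 10.4
tcp_pos: [0.5609, -0.1248, 0.0961]
tool_rot: [-0.0, 0.0, 1.0, 0.0]
ft_force: [0.0, -0.7, 0.4]
opening: 0.045
grasp_force: 0.0
```

Released. Lifting clear and taking a look, then to the knob.

```bash
python3 -m inch '[0,0,0.5,0,46, 0,0,1.2,0,46, 0,0,2,0,46, 0,0,2.8,0,46, 0,0,3.2,0,46]'; python3 -m inch '[0,-1,0.2,0,60, -0.4,-2.3,0.2,0,60, -0.9,-3.6,0.2,0,60, -1.4,-4.8,0.2,0,60, -1.62,-5.2,0.2,0,60]';python3 -m inch '[0,0,0,0,60, 0,0,0,0,60, 0,0,0,0,60]'; python3 - <<'E'
from h import *
w=grab('wrist'); t=grab('top'); s=grab('scene')
cv2.imwrite('pics/mix5.png',np.hstack([w['bgr'][:,:400],cv2.resize(t['bgr'][170:270,300:395],(400,420),interpolation=cv2.INTER_CUBIC)]))
m=cv2.inRange(cv2.cvtColor(w['bgr'],cv2.COLOR_BGR2HSV),(3,150,90),(18,255,255)); ys,xs=np.nonzero(m); print(len(xs),xs.mean(),ys.mean()) if len(xs) else print('no')
m=cv2.inRange(cv2.cvtColor(s['bgr'],cv2.COLOR_BGR2HSV)[280:320,325:355],(3,150,90),(18,255,255)); ys,xs=np.nonzero(m); print('scene knob',len(xs),xs.mean()+325,ys.mean()+280)
for n,im in(('top',t),('scene',s)):
    m=cv2.inRange(cv2.cvtColor(im['bgr'],cv2.COLOR_BGR2HSV),(100,120,50),(130,255,255)); print(n,proj(im,[.561,-.125,.129]))
    n_,l,st,ce=cv2.connectedComponentsWithStats(m); print([ (c.round(1).tolist(),int(a[4])) for c,a in zip(ce[1:],st[1:]) if a[4]>60])
print(bot.get_state()['qpos'],bot.get_state()['tcp_pos'])
E
```

```text
time_s: 10.82
tcp_pos: [0.5626, -0.1256, 0.1802]
tool_rot: [0.002, 0.0, 1.0, -0.001]
ft_force: [0.5, 0.3, 0.3]
opening: 0.0461
grasp_force: 0.0
time_s: 11.23
tcp_pos: [0.5192, -0.2588, 0.1817]
tool_rot: [-0.0, 0.001, 1.0, -0.001]
ft_force: [-0.4, -0.0, 0.0]
opening: 0.0599
grasp_force: 0.0
time_s: 11.48
tcp_pos: [0.521, -0.2542, 0.1813]
tool_rot: [0.0, 0.0, 1.0, 0.0]
ft_force: [-0.2, -0.1, -0.7]
opening: 0.06
grasp_force: 0.0
278 282.41726618705036 206.77697841726618
scene knob 128 340.609375 298.5546875
top [347.05227815 211.73381178]
[([196.5, 66.6], 225), ([344.9, 212.7], 265), ([351.7, 277.9], 63)]
scene [314.40167427 245.30477587]
[([108.3, 224.2], 3008), ([86.3, 195.7], 150), ([312.6, 253.2], 430), ([258.2, 361.8], 2439), ([263.8, 328.0], 97), ([244.1, 379.6], 2353), ([231.0, 399.2], 851)]
[-5.89502783e-01  1.45714500e-01  1.69079556e+00  2.90280823e-04
  1.30523805e+00 -2.16173459e+00] [ 0.52122639 -0.25393926  0.18129008]
```

View pics/mix5.png

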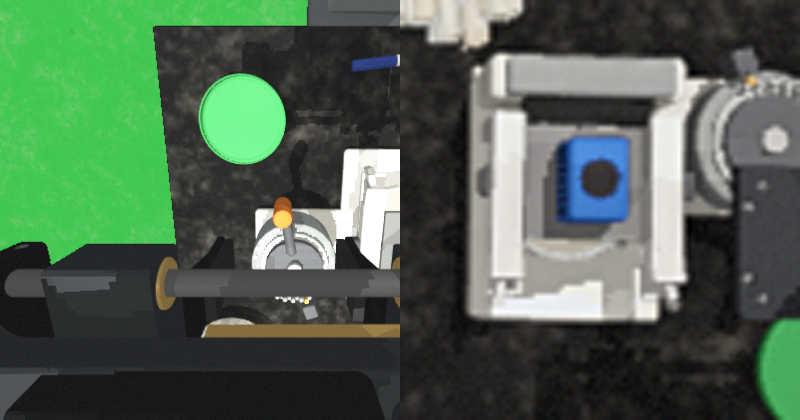

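The picture shows the blue grip seated squarely between the rails at (597,180) in the right half. In the wrist half the knob's top is at (283,217).

```bash
python3 - <<'E'
from h import *
w=grab('wrist'); hsv=cv2.cvtColor(w['bgr'],cv2.COLOR_BGR2HSV)
m=cv2.inRange(hsv[190:235,265:300],(5,120,200),(25,255,255)); ys,xs=np.nonzero(m)
v=hsv[190:235,265:300,2]; print(len(xs),xs.mean()+265,ys.mean()+190,ys.min()+190,ys.max()+190,xs.min()+265,xs.max()+265)
for p in((283,217),(283,216)): print(onz(w,*p,.12))
print(bot.get_state()['tcp_pos'])
E
```

```text
276 281.8623188405797 218.3659420289855 209 228 273 291
[ 0.51871842 -0.25504326  0.12      ]
[ 0.51789222 -0.25504392  0.12      ]
[ 0.5212191  -0.25402603  0.18129433]
```

```bash
python3 -m inch '[-0.03,-0.04,-1,0,60, -0.03,-0.04,-2,0,60, -0.03,-0.04,-3,0,60, -0.03,-0.04,-3.6,0,60, -0.03,-0.04,-3.85,0,60]'; python3 -m inch '[0,0,0,0,40, 0,0,0,0,24, 0,0,0,0,20, 0,0,0,0,20, 0,0,0,0,20]' ; python3 -m inch '[0,0,0,0,18, 0,0,0,0,16, 0,0,0,0,12, 0,0,0,0,12, 0,0,0,0,12]'; python3 -m inch '[0,0,0,0,8, 0,0,0,0,8, 0,0,0,0,8, 0,0,0,0,8, 0,0,0,0,8]'
```

```text
time_s: 12.1
tcp_pos: [0.5185, -0.2543, 0.0819]
tool_rot: [-0.002, -0.0, 1.0, 0.001]
ft_force: [-0.6, 0.5, -0.3]
opening: 0.0596
grasp_force: 0.0
time_s: 12.52
tcp_pos: [0.5208, -0.2567, 0.0865]
tool_rot: [0.001, 0.0, 1.0, -0.001]
ft_force: [0.6, -0.0, 0.0]
opening: 0.0343
grasp_force: 0.0
time_s: 12.93
tcp_pos: [0.52, -0.256, 0.0853]
tool_rot: [0.0, 0.0, 1.0, 0.0]
ft_force: [-0.1, 1.9, 1.7]
opening: 0.0153
grasp_force: 30.0
time_s: 13.35
tcp_pos: [0.52, -0.256, 0.0852]
tool_rot: [0.0, 0.0, 1.0, 0.0]
ft_force: [-1.2, 3.7, 3.5]
opening: 0.0152
grasp_force: 30.0
```

Knob held (30 N, 15 to 16 mm). Swinging along the arc in half-click steps.

```bash
f='egrep tcp|ft_f|opening'; python3 -m inch '[0.03,-0.16,0,0,8, 0.08,-0.33,0,0,8, 0.08,-0.33,0,0,8]'|egrep 'tcp|ft_f|open'; python3 -m inch '[0.05,-0.16,0,0,8, 0.12,-0.31,0,0,8, 0.12,-0.31,0,0,8, 0.12,-0.31,0,0,8]'|egrep 'tcp|ft_f|open'
```

```text
tcp_pos: [0.5211, -0.2628, 0.0849]
ft_force: [-4.5, 8.0, 8.1]
opening: 0.0151
tcp_pos: [0.5242, -0.2704, 0.0848]
ft_force: [-3.0, 8.7, 7.0]
opening: 0.0152
```

```bash
python3 -m inch '[0.07,-0.15,0.05,0,8, 0.15,-0.3,0.05,0,8, 0.15,-0.3,0.05,0,8]'|egrep 'tcp|ft_f|open'; python3 -m inch '[0.1,-0.14,0,0,8, 0.19,-0.28,0,0,8, 0.19,-0.28,0,0,8, 0.19,-0.28,0,0,8]'|egrep 'tcp|ft_f|open'
```

```text
tcp_pos: [0.5269, -0.2773, 0.085]
ft_force: [-5.8, 9.4, 3.8]
opening: 0.0152
tcp_pos: [0.5318, -0.2847, 0.085]
ft_force: [-4.2, 8.2, 3.8]
opening: 0.0149
```

```bash
python3 -m inch '[0.11,-0.13,0,0,8, 0.22,-0.25,0,0,8, 0.22,-0.25,0,0,8]'|egrep 'tcp|ft_f|open'; python3 -m inch '[0.13,-0.12,0,0,8, 0.25,-0.23,0,0,8, 0.31,-0.28,0,0,8, 0.31,-0.28,0,0,8]'|egrep 'tcp|ft_f|open'; python3 -m inch '[0,0,0,0,8, 0,0,0,0,8, 0,0,0,0,8]'|egrep 'tcp|ft_f|open'; python3 - <<'E'
from h import *
t=grab('top'); s=grab('scene'); p=bot.get_state()['tcp_pos']
r=p[:2]-[.5889,-.2438]; print(np.hypot(*r),np.radians((np.degrees(np.arctan2(r[1],r[0]))%360)-190))
a=cv2.resize(t['bgr'][170:270,320:420],(400,400),interpolation=cv2.INTER_CUBIC); b=cv2.resize(s['bgr'][230:330,290:390],(400,400),interpolation=cv2.INTER_CUBIC)
cv2.imwrite('pics/mix6.png',np.hstack([a,b]))
E
```

```text
tcp_pos: [0.5371, -0.2905, 0.0849]
ft_force: [-6.0, 9.9, 5.0]
opening: 0.0152
tcp_pos: [0.5447, -0.2976, 0.0849]
ft_force: [-6.9, 8.9, 6.0]
opening: 0.0152
tcp_pos: [0.5446, -0.2974, 0.0849]
ft_force: [-5.8, 8.4, 5.5]
opening: 0.0149
0.06955085497238749 0.706235258794727
```

View pics/mix6.png

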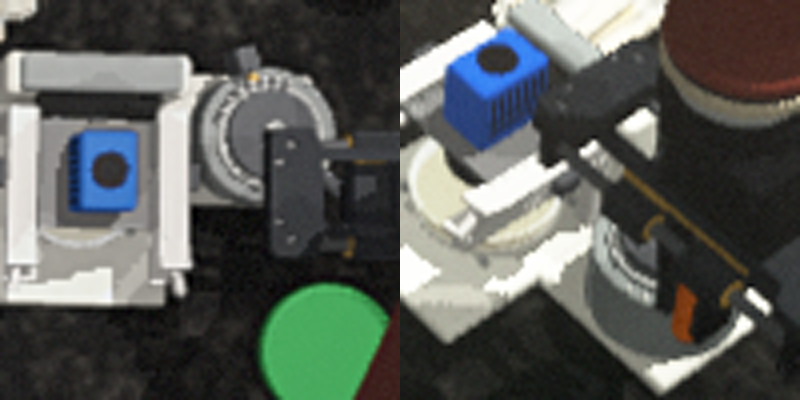

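The module is seated squarely (left half, (105,170)). The knob is held at (685,310) in the right half. The arc radius works out at 69.6 mm and the angle at 0.706 rad, so I'll nudge about 1 mm to centre it on 0.72, then hand in.

```bash
python3 -m inch '[0.03,-0.025,0,0,8, 0.03,-0.025,0,0,8, 0.03,-0.025,0,0,8, 0.03,-0.025,0,0,8]'; python3 -c "
from h import *
p=bot.get_state()['tcp_pos'];r=p[:2]-[.5889,-.2438]; print(p,np.radians((np.degrees(np.arctan2(r[1],r[0]))%360)-190))
print(bot.hand_in())"
```

```text
time_s: 15.78
tcp_pos: [0.5455, -0.298, 0.0849]
tool_rot: [-0.003, -0.0, 1.0, 0.003]
ft_force: [-5.3, 8.7, 4.4]
opening: 0.0151
grasp_force: 30.0
[ 0.54545213 -0.29803432  0.08490085] 0.7208436144301958
the job is handed in; nothing more can be done
None
```

The lens module is home against the column and released, the lever is held at about 0.72 rad (three clicks, worked out from the tool position), and the job was handed in at about 15.8 s; no verdict came back.

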